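# Fit the bayonet guard on the work lamp

## Task

Fit the steel wire guard on the work lamp: lift the guard, lower it over the glass so that its two lugs pass down through the two gaps in the lamp's collar, then turn it clockwise (seen from above) until the lugs drop into their locking notches and the guard is fully home, and let go. Work gently by feel: the cast collar must not be forced and the glass not be knocked, and leave the other things on the bench where they are.

Things in the scene. Friction and masses are not known exactly. Their poses are not given: they have to be found in the camera images.
- guard_grip (a point): The wire guard, a loose bare-steel cage of about 0.28 kg standing upright. This point: centre of the flat dark steel finger grip on its top, 92 mm above the guard's underside. The grip is 40 mm long (x of this frame), 12 mm thick (y), 40 mm high (z, up). A round cap 36 mm across ends 20 mm below this point; wire bars and the skirt are below it.
- guard: The same guard; origin at the middle of its underside, same axes. Its foot is a skirt: a tube 75 mm outside (77 over facets), 67 inside, 26 high. Two lugs stick out of the skirt's foot, at +x and -x, in line with the grip's long side: 9 mm wide, 7 high, flush with the underside, ends 46.5 mm from the axis. Half a turn is the same.
- lamp_seat (a point): The work lamp, standing glass up. This point: on its vertical axis, 50 mm above the bench, middle of the flat seat where the guard's underside rests when home (guard_grip is then 92 mm above). z up; x points at one entry gap of the aluminium collar around the seat, the other gap is at -x. Collar: 81 mm inside, 96 mm outside, top 24 mm above the seat.
- lamp_gap (a point): Centre of the collar's top at the +x gap, 44 mm out from the axis, 24 mm above the seat. The collar's hood, 24 to 17 mm above the seat, is cut away only at the two gaps, 13 mm wide each (+-9 degrees). Under the hood runs a slot 10 mm high; its floor, the track, is 7 mm above the seat: lugs lowered through the gaps land on it.
- lamp: The whole lamp; origin on its axis at bench level, axes as lamp_seat; fixed round foot 136 mm across. From the gaps the slots run clockwise only (from above); they end in a stop at 86 degrees. A notch in each track, 7 mm deep to seat level, +-2 degrees wider than the lug, lies 30 to 70 degrees past its gap: where is not measured, feel for it. The collar cracks above 35 N.
- lamp_glass: The lamp's glass dome, fragile, standing on the seat inside the collar: 52 mm across, 49 mm high; origin at the middle of its underside (the same point as lamp_seat).
- jar: Bystander: amber glass jar of 60 mm diameter, 75 mm high; origin at its underside.
- wrench: Bystander: steel wrench, 170 mm long, lying flat; origin at its middle, underside.
- tape: Bystander: grey tape roll, 90 mm across, 25 mm high, lying flat; origin at its underside.
- offcut: Bystander: pale wood offcut 140 x 60 x 40 mm; origin at its underside.
- can: Bystander: can, 66 mm across, 120 mm high; origin at its underside.
- screwdriver: Bystander: screwdriver, 200 mm long, lying flat; origin at its underside.
- socket: Bystander: steel wrench socket, 28 mm across, 38 mm high; origin at its underside.
There are look-alikes about, which are no part of the job. Leave any red or yellow look-alike of the guard alone.

How it is judged:
By the outcome, as a careful person would: the job done as asked, in the order asked, and still so for the second after the job is handed in, with the robot touching nothing.
It also fails if it takes over 72 s, if anything falls off the work surface, if the arm or the gripper's body presses on something with over 40 N, if the wrist force passes 120 N, or if a joint passes its speed limit or range.

## Robot

A 7-joint arm with a two-finger parallel gripper is mounted at the origin on the work surface. World frame = base frame: x ahead of the robot, y to its left, z up, the work surface at z = 0. Lengths are in m, angles in degrees, forces in N, time in s.
With the tool pointing down it reaches from about 0.425 to 0.875 m from the base axis. Payload 8.4 kg.
Tool frame: the origin (TCP) lies at the very end of the fingers, on their centre line; the grasp point (between the pads) lies 19 mm behind it; y points along the fingers, z is the direction in which the jaws open and shut, and the axes are right-handed (so a half turn about y gives the same grasp; the last joint's range is limited). The gripper opens to 87 mm and grips with 3 to 60 N. Pads are 19 mm wide; open, the fingers measure 117 mm over their backs; the gripper's body (75 mm by 190 mm) begins 51 mm behind the grasp point.
Start: joints at [69.374, 19.091, 2.286, 83.961, -0.768, 76.965, -3.352], TCP at [0.168, -0.628, 0.223] pointing down, gripper open.
Joint ranges: [-147.57, 147.57], [-21.85, 119.76], [-74.77, 79.35], [14.55, 137.4], [-85.83, 265.84], [4.83, 119.75], [-152.11, 152.11]. Speed limits (degrees/s): [127.2, 127.2, 159.86, 159.86, 180, 180, 180].

## Interface

Orientations are given as [roll, pitch, yaw] about the fixed x, y, z axes, in that order (R = Rz(yaw) Ry(pitch) Rx(roll)).
In Python, from rig import env, imaging, job, outline_of, spot_point gives the robot as it stands. The module is installed in compiled form; this text tells all that it offers.
- The arm moves only by the tool play_rows, never from a script. Its argument "increments" is a list of rows, each an object with "delta_pos": the shift along the tool's x, y, z scaled (see below), a list of three; "twist": the turn, a rotation vector about the tool's x, y, z scaled (see below), a list of three. In form: [{"delta_pos": [dx, dy, dz], "twist": [wx, wy, wz]}, ...]. A call has 1 to 12 rows; each row shifts and turns the commanded pose from where the row before left it, along the tool's axes as they then stand; what a row does not reach is not made up. The controller multiplies each number of a shift by 20 mm and each number of a turn by pi/4 rad. A row lasts 1/8 s, in which the tool goes at most 62.5 mm and 10.7 degrees, less where a joint would pass 70% of its speed; a pose out of reach is approached as far as the arm can. A call with a number of a shift or a turn outside -1 to 1 is refused whole. A call with a gripper value outside its range is refused whole. "hand" is the opening, from -1 (shut) to 1 (fully open), set as the call begins (left out, the last holds). The fingers move at their own pace and stop on an object; the grip force is fixed at half the most. Time passes only in rows, so rows that do not move let the fingers close. It gives the time, the measured TCP pose, the force and the opening at its end, in the units of the state.
- env.sense(): the state, without advancing time (a new reading comes with each control period).
- imaging.read_camera(name): name is "scene" or "top" or "wrist"; returns (picture, depth): 480x640x3 uint8, red, green, blue; 480x640 float32, m along the optical axis (not along the pixel's ray), 0 where there is no reading.
- imaging.camera_params(name): a dict with "fx", "fy", "cx", "cy" (pixels), "D" ([k1, k2, p1, p2, k3] as OpenCV has them; the pictures are not rectified), "rvec" (rotation vector, rad) and "tvec" (3), from world to camera coordinates, as OpenCV has them; the wrist camera has in their place "mount" (4x4, takes a point from camera to tool coordinates, whose origin is the TCP and whose axes are the tool frame's). Camera axes: x right, y down, z forward; pixel columns grow to the right and rows downward; lengths in m; the calibration is good to about 2 mm. A picture is of the moment at which its call begins: read the wrist's pose just before it. camera_params takes no time and is no camera call.
- job.finish_job(): hands the job in, once; it reports no verdict.
Trained networks look in the newest picture that a camera, given by its name, has taken for a name from the list of things; names that differ only in an ending like _2 or _b are one class to them, and where a whole thing is asked for, a point or a joint stands for the part that bears it (a point fixed in the world has none). Each returns a list of dicts, best first, with "p" (0 to 1); they miss things now and then, are a little off and sometimes report something else, mostly with a low value. They report only what shows in the picture. A call takes as long as a camera call. They do not tell look-alikes from the thing itself.
- outline_of(camera, name): "region" (480x640 bool, what is visible of it).
- spot_point(camera, name): "position" ([x, y, z] in m, in world coordinates, good to about 4 mm: a listed point, or the origin of a listed thing).
The state is a dict: "time_s": time; "joint_positions": joint angles; "qvel": joint speeds; "effort": joint torques, N m; "ee_pos": TCP position; "orientation": TCP orientation; "ft_force": force on the tool from outside, world axes, zero at the start; "moment": the same for the moment, N m; "gripper_width": finger opening in m.
Only numpy, scipy, OpenCV 4.12 (cv2) and the standard library are available. Lean on these libraries where they do the work, as an engineer would, in place of code of your own. Each camera call takes 0.05 s, during which the arm holds its last target.

## Working session

There is one attempt and no reset: what is moved stays moved. The work goes in short steps, Python scripts to look and compute and a tool call to move; the robot and the scene stay as the last step left them, time stands still between calls to the robot, and variables do not carry over. Pictures are saved under pics/ and viewed, and the job is handed in when it is done.

Besides the shell and the picture viewer there is one more tool, called after "Request:" by a JSON object that holds its "op" and its "data". play_rows: Moves the arm, as the interface text tells. Its arguments: {"type":"object","properties":{"increments":{"type":"array","items":{"type":"object","properties":{"delta_pos":{"type":"array","items":{"type":"number","minimum":-1,"maximum":1}},"twist":{"type":"array","items":{"type":"number","minimum":-1,"maximum":1}}}}},"hand":{"type":"number"}},"required":["increments"]}

```bash
mkdir -p pics; cat > h.py <<'E'
from rig import env, imaging, job, outline_of, spot_point
import numpy as np, cv2
from scipy.spatial.transform import Rotation as R
def show(n,f):
    p,d=imaging.read_camera(n); cv2.imwrite('pics/'+f,p[:,:,::-1]); return p,d
def toolT(s):
    T=np.eye(4);T[:3,:3]=R.from_euler('xyz',s['orientation'],degrees=True).as_matrix();T[:3,3]=s['ee_pos'];return T
def camT(n,s=None):
    c=imaging.camera_params(n)
    if 'mount' in c: T=toolT(s or env.sense())@np.array(c['mount'])
    else:
        Rm=cv2.Rodrigues(np.array(c['rvec'],float))[0];T=np.eye(4);T[:3,:3]=Rm.T;T[:3,3]=-Rm.T@np.array(c['tvec']).ravel()
    K=np.array([[c['fx'],0,c['cx']],[0,c['fy'],c['cy']],[0,0,1]]);return T,K,np.array(c['D'],float)
def back(n,uv,z,s=None):  # uv Nx2, depth z N -> world
    T,K,D=camT(n,s);u=cv2.undistortPoints(np.array(uv,float).reshape(-1,1,2),K,D).reshape(-1,2)
    z=np.array(z,float).reshape(-1,1);P=np.hstack([u*z,z]);return P@T[:3,:3].T+T[:3,3]
def onplane(n,uv,h,s=None):
    T,K,D=camT(n,s);u=cv2.undistortPoints(np.array(uv,float).reshape(-1,1,2),K,D).reshape(-1,2)
    r=np.hstack([u,np.ones((len(u),1))])@T[:3,:3].T;o=T[:3,3];return o+r*((h-o[2])/r[:,2])[:,None]
def proj(n,P,s=None):
    T,K,D=camT(n,s);P=(np.array(P,float).reshape(-1,3)-T[:3,3])@T[:3,:3]
    return cv2.projectPoints(P,np.zeros(3),np.zeros(3),K,D)[0].reshape(-1,2)
E
python3 - <<'E'
from h import *
np.set_printoptions(precision=4,suppress=True)
s=env.sense();print(s)
for c in('scene','top','wrist'):
    show(c,c+'0.png')
    print(c,camT(c,s)[0].tolist(),imaging.camera_params(c)['fx'])
    for n in('guard_grip','lamp_seat','lamp_gap','guard'):
        print(c,n,[(np.round(r['position'],4),round(r['p'],2)) for r in spot_point(c,n)])
E
```

```text
{'time_s': 0.0, 'joint_positions': array([69.3736, 19.1328,  2.2829, 84.0125, -0.7682, 76.9653, -3.3505]), 'qvel': array([ 0.0343,  0.0325, -0.0743, -0.0329,  0.058 ,  0.0895, -0.0422]), 'effort': array([ -0.    , -65.6357,   1.3359, -40.3793,  -0.0595,   0.0448,
         0.0002]), 'ee_pos': array([ 0.1675, -0.6276,  0.2216]), 'orientation': array([ -90.0951,   -0.0055, -165.0555]), 'ft_force': array([0.2239, 0.0014, 0.3179]), 'moment': array([ 0.0035,  0.0152, -0.0069]), 'gripper_width': 0.08716486768157702}
scene [[0.5718137212223703, 0.5541546381696172, -0.6049311574195255, 1.1395379590339636], [0.8201317434511748, -0.36786563006467793, 0.4382451387076123, -0.36430921131972105], [0.020322194900221746, -0.7467178283744258, -0.6648304243806981, 0.7302590387753995], [0.0, 0.0, 0.0, 1.0]] 470.79789106638964
scene guard_grip [(array([0.5481, 0.2197, 0.093 ]), 0.83), (array([0.3415, 0.0845, 0.0895]), 0.83), (array([0.4169, 0.1886, 0.0939]), 0.69)]
scene lamp_seat [(array([ 0.4767, -0.2246,  0.0501]), 0.97), (array([0.5448, 0.2191, 0.0942]), 0.17)]
scene lamp_gap [(array([ 0.5117, -0.200
[... 624 characters left out ...]
0.2253,  0.0487]), 0.42)]
top lamp_seat [(array([ 0.4737, -0.2273,  0.0483]), 0.61), (array([0.49  , 0.372 , 0.0009]), 0.55)]
top lamp_gap [(array([ 0.5112, -0.1977,  0.071 ]), 0.93)]
top guard [(array([ 0.4215,  0.1913, -0.0025]), 0.74), (array([0.5514, 0.214 , 0.0012]), 0.72), (array([0.3407, 0.0859, 0.0029]), 0.59)]
wrist [[0.2593114556817084, -0.9367670957186593, -0.23499995176820554, 0.23138401914005013], [-0.9657933630427179, -0.25173584381130776, -0.06222736410328747, -0.6114959778961013], [-0.000865364008721494, 0.24309766210195133, -0.9700014318678585, 0.3834369590988176], [0.0, 0.0, 0.0, 1.0]] 353.5831000235243
wrist guard_grip []
wrist lamp_seat []
wrist lamp_gap []
wrist guard []
```

View pics/scene0.png

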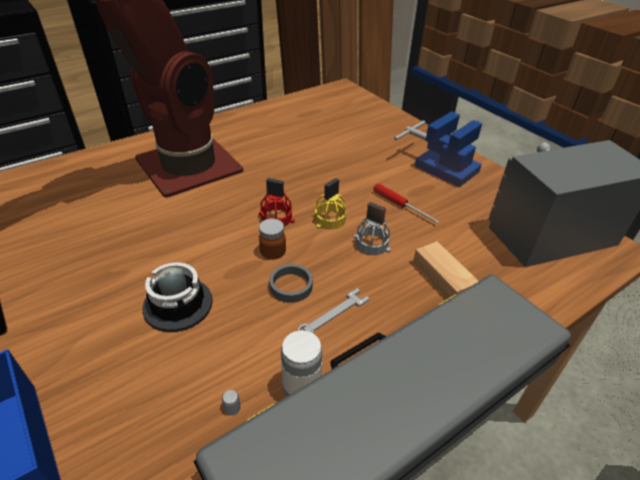

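View pics/top0.png

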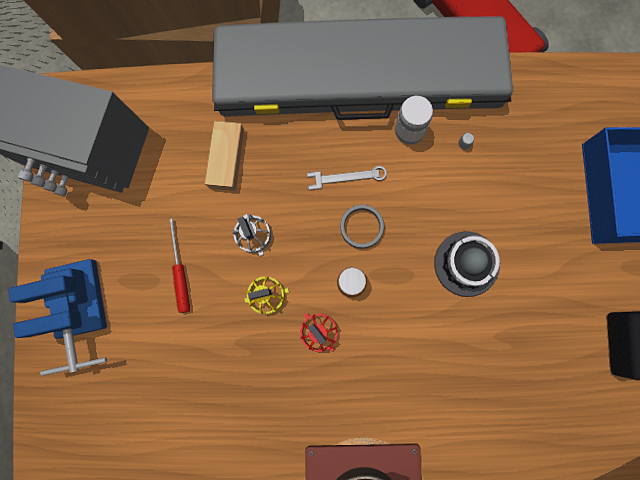

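```bash
python3 - <<'E'
from h import *
p=cv2.imread('pics/top0.png')
a=cv2.resize(p[200:265,215:285],None,fx=5.5,fy=5.5,interpolation=cv2.INTER_CUBIC)
b=cv2.resize(p[225:300,430:505],None,fx=5,fy=5,interpolation=cv2.INTER_CUBIC)
h=max(len(a),len(b));c=np.zeros((h,a.shape[1]+b.shape[1],3),np.uint8);c[:len(a),:a.shape[1]]=a;c[:len(b),a.shape[1]:]=b
cv2.imwrite('pics/z0.png',c)
print(np.array(imaging.camera_params('wrist')['mount']).round(4))
E
```

```text
[[-1.500e-03  9.700e-01  2.430e-01 -6.590e-02]
 [-8.000e-04 -2.430e-01  9.700e-01 -1.618e-01]
 [ 1.000e+00  1.200e-03  1.100e-03  7.000e-04]
 [ 0.000e+00  0.000e+00  0.000e+00  1.000e+00]]
```

View pics/z0.png

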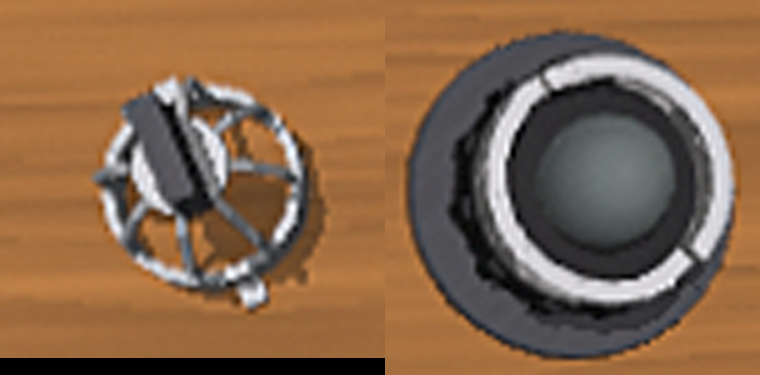

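```bash
cat >> h.py <<'E'
def plan(pos,yaw,n,s=None,rot=True,force_yawdir=None):
    s=s or env.sense();T=toolT(s);y0=s['orientation'][2]
    dy=(yaw-y0+180)%360-180 if force_yawdir is None else force_yawdir
    Rg=R.from_euler('xyz',[-90,0,yaw],degrees=True); p=T[:3,3].copy();Rc=R.from_matrix(T[:3,:3])
    tw=(Rc.inv()*Rg).as_rotvec()/n
    step=(np.array(pos)-p)/n
    for i in range(n):
        d=Rc.inv().apply(step)/.02
        print('dp',d.round(2).tolist(),'tw',(tw/(np.pi/4)).round(3).tolist())
        Rc=Rc*R.from_rotvec(tw)
E
python3 - <<'E'
from h import *
plan([.476,-.226,.205],-143,22)
E
```

```text
dp [-0.91, 0.04, -0.7] tw [0.0, -0.022, -0.0]
dp [-0.92, 0.04, -0.69] tw [0.0, -0.022, -0.0]
dp [-0.94, 0.04, -0.67] tw [0.0, -0.022, -0.0]
dp [-0.95, 0.04, -0.65] tw [0.0, -0.022, -0.0]
dp [-0.96, 0.04, -0.64] tw [0.0, -0.022, -0.0]
dp [-0.97, 0.04, -0.62] tw [0.0, -0.022, -0.0]
dp [-0.98, 0.04, -0.6] tw [0.0, -0.022, -0.0]
dp [-0.99, 0.04, -0.59] tw [0.0, -0.022, -0.0]
dp [-1.0, 0.04, -0.57] tw [0.0, -0.022, -0.0]
dp [-1.01, 0.04, -0.55] tw [0.0, -0.022, -0.0]
dp [-1.02, 0.04, -0.53] tw [0.0, -0.022, -0.0]
dp [-1.03, 0.04, -0.51] tw [0.0, -0.022, -0.0]
dp [-1.04, 0.04, -0.5] tw [0.0, -0.022, -0.0]
dp [-1.05, 0.04, -0.48] tw [0.0, -0.022, -0.0]
dp [-1.06, 0.04, -0.46] tw [0.0, -0.022, -0.0]
dp [-1.06, 0.04, -0.44] tw [0.0, -0.022, -0.0]
dp [-1.07, 0.04, -0.42] tw [0.0, -0.022, -0.0]
dp [-1.08, 0.04, -0.4] tw [0.0, -0.022, -0.0]
dp [-1.09, 0.04, -0.38] tw [0.0, -0.022, -0.0]
dp [-1.09, 0.04, -0.37] tw [0.0, -0.022, -0.0]
dp [-1.1, 0.04, -0.35] tw [0.0, -0.022, -0.0]
dp [-1.1, 0.04, -0.33] tw [0.0, -0.022, -0.0]
```

Request:
{"op": "play_rows", "data": {"increments": [{"delta_pos":[-0.9,0.04,-0.7],"twist":[0,0,0]},{"delta_pos":[-0.9,0.04,-0.7],"twist":[0,0,0]},{"delta_pos":[-0.9,0.04,-0.7],"twist":[0,0,0]},{"delta_pos":[-0.9,0.04,-0.7],"twist":[0,0,0]},{"delta_pos":[-0.9,0.04,-0.7],"twist":[0,0,0]},{"delta_pos":[-0.9,0.04,-0.7],"twist":[0,0,0]},{"delta_pos":[-0.9,0.04,-0.7],"twist":[0,0,0]},{"delta_pos":[-0.9,0.04,-0.7],"twist":[0,0,0]},{"delta_pos":[-0.9,0.04,-0.7],"twist":[0,0,0]},{"delta_pos":[-0.9,0.04,-0.7],"twist":[0,0,0]},{"delta_pos":[-0.9,0.04,-0.7],"twist":[0,0,0]},{"delta_pos":[-0.9,0.04,-0.7],"twist":[0,0,0]}]}}

```text
time_s: 2.25
ee_pos: [0.3337, -0.4086, 0.213]
orientation: [-90.0, -0.0, -165.0]
ft_force: [0.3, 0.2, -0.9]
gripper_width: 0.0869
```

```bash
python3 - <<'E'
from h import *
plan([.476,-.226,.205],-143,10)
E
```

```text
dp [-0.92, 0.04, -0.7] tw [-0.0, -0.049, 0.0]
dp [-0.95, 0.04, -0.66] tw [-0.0, -0.049, 0.0]
dp [-0.97, 0.04, -0.63] tw [-0.0, -0.049, 0.0]
dp [-1.0, 0.04, -0.59] tw [-0.0, -0.049, 0.0]
dp [-1.02, 0.04, -0.55] tw [-0.0, -0.049, 0.0]
dp [-1.04, 0.04, -0.51] tw [-0.0, -0.049, 0.0]
dp [-1.06, 0.04, -0.47] tw [-0.0, -0.049, 0.0]
dp [-1.08, 0.04, -0.43] tw [-0.0, -0.049, 0.0]
dp [-1.09, 0.04, -0.39] tw [-0.0, -0.049, 0.0]
dp [-1.11, 0.04, -0.34] tw [-0.0, -0.049, 0.0]
```

Request:
{"op": "play_rows", "data": {"increments": [{"delta_pos":[-0.92,0.04,-0.7],"twist":[0,-0.049,0]},{"delta_pos":[-0.95,0.04,-0.66],"twist":[0,-0.049,0]},{"delta_pos":[-0.97,0.04,-0.63],"twist":[0,-0.049,0]},{"delta_pos":[-1,0.04,-0.59],"twist":[0,-0.049,0]},{"delta_pos":[-1,0.04,-0.55],"twist":[0,-0.049,0]},{"delta_pos":[-1,0.04,-0.51],"twist":[0,-0.049,0]},{"delta_pos":[-1,0.04,-0.47],"twist":[0,-0.049,0]},{"delta_pos":[-1,0.04,-0.43],"twist":[0,-0.049,0]},{"delta_pos":[-1,0.04,-0.39],"twist":[0,-0.049,0]},{"delta_pos":[-1,0.04,-0.34],"twist":[0,-0.049,0]},{"delta_pos":[-0.3,0,0]},{"delta_pos":[0,0,0]}]}}

```text
invalid input at $.increments[10]: expected keys delta_pos, twist
```

```bash
python3 - <<'E'
from h import *
s=env.sense();print(s['ee_pos'],s['orientation'],s['joint_positions'].round(1))
show('wrist','w1.png')
for n in('lamp_seat','lamp_gap','lamp'): print(n,[(np.round(r['position'],4),round(r['p'],2)) for r in spot_point('wrist',n)])
E
```

```text
[ 0.33367096 -0.40862398  0.21297822] [-8.99865819e+01 -3.10186778e-03 -1.65048826e+02] [ 53.3   5.6  -7.9 101.4   0.8  73.  -29.8]
lamp_seat []
lamp_gap []
lamp [(array([ 0.4744, -0.2288,  0.0012]), 0.93)]
```

View pics/w1.png

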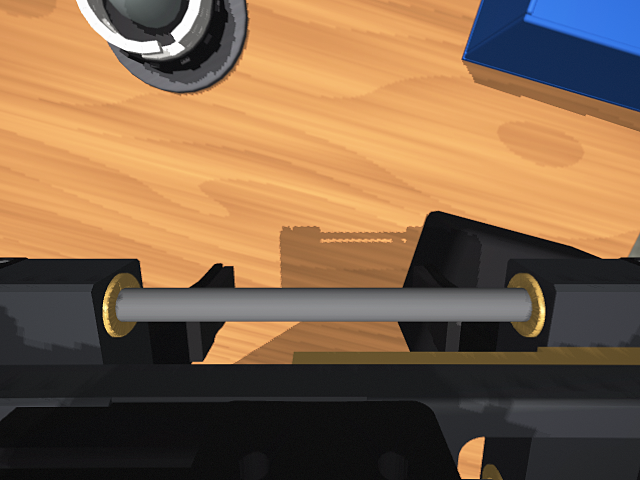

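```bash
python3 - <<'E'
from h import *
plan([.404,-.28,.205],-143,7)
E
```

```text
dp [-0.73, 0.06, -0.76] tw [-0.0, -0.07, 0.0]
dp [-0.77, 0.06, -0.72] tw [-0.0, -0.07, 0.0]
dp [-0.81, 0.06, -0.68] tw [-0.0, -0.07, 0.0]
dp [-0.84, 0.06, -0.63] tw [-0.0, -0.07, 0.0]
dp [-0.88, 0.06, -0.59] tw [-0.0, -0.07, 0.0]
dp [-0.91, 0.06, -0.54] tw [-0.0, -0.07, 0.0]
dp [-0.94, 0.06, -0.49] tw [-0.0, -0.07, 0.0]
```

Request:
{"op": "play_rows", "data": {"increments": [{"delta_pos":[-0.73,0.06,-0.76],"twist":[0,-0.07,0]},{"delta_pos":[-0.77,0.06,-0.72],"twist":[0,-0.07,0]},{"delta_pos":[-0.81,0.06,-0.68],"twist":[0,-0.07,0]},{"delta_pos":[-0.84,0.06,-0.63],"twist":[0,-0.07,0]},{"delta_pos":[-0.88,0.06,-0.59],"twist":[0,-0.07,0]},{"delta_pos":[-0.91,0.06,-0.54],"twist":[0,-0.07,0]},{"delta_pos":[-0.94,0.06,-0.49],"twist":[0,-0.07,0]},{"delta_pos":[0,0,0],"twist":[0,0,0]}]}}

```text
time_s: 3.45
ee_pos: [0.4051, -0.2785, 0.2046]
orientation: [-90.0, 0.0, -142.8]
ft_force: [-0.8, -0.1, 0.2]
gripper_width: 0.0873
```

```bash
python3 - <<'E'
from h import *
s=env.sense();print(s['ee_pos'],s['orientation'],s['joint_positions'].round(1))
p,d=show('wrist','w2.png');np.savez('w2.npz',p=p,d=d,pos=s['ee_pos'],o=s['orientation'])
for n in('lamp_seat','lamp_gap','lamp'): print(n,[(np.round(r['position'],4),round(r['p'],2)) for r in spot_point('wrist',n)])
E
```

```text
[ 0.40508931 -0.27853786  0.204551  ] [-9.00047938e+01  1.74863316e-02 -1.42770141e+02] [ 45.4   2.2 -16.4 106.1   0.6  71.8 -23.9]
lamp_seat []
lamp_gap [(array([ 0.5092, -0.2054,  0.077 ]), 0.62)]
lamp [(array([ 0.4749, -0.2298,  0.0027]), 0.88)]
```

View pics/w2.png

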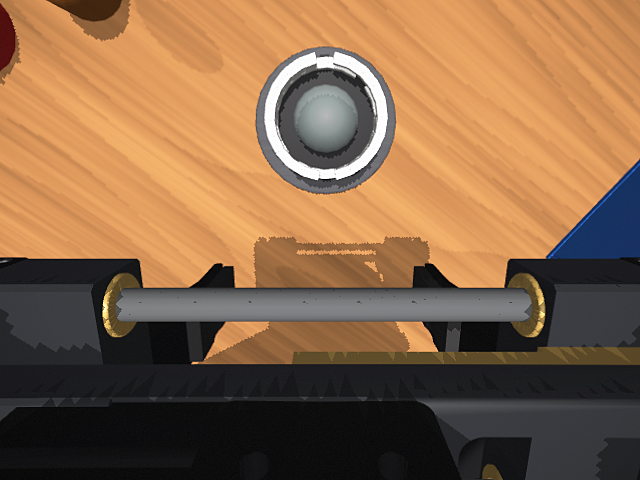

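```bash
cat > lampfit.py <<'E'
from h import *
from scipy.optimize import least_squares
def fit(f,tag):
    a=np.load(f);p,d=a['p'],a['d'];s=dict(ee_pos=a['pos'],orientation=a['o'])
    v,u=np.nonzero(d[:220]>0);P=back('wrist',np.c_[u,v],d[v,u],s)
    m=(np.hypot(P[:,0]-.476,P[:,1]+.227)<.075)&(P[:,2]>.02);P=P[m];u=u[m];v=v[m]
    c=P[:,2];h,e=np.histogram(c,np.arange(.02,.11,.002));print([(round(x,3),n) for x,n in zip(e,h) if n>20])
    col=(np.abs(P[:,2]-.074)<.003);Q=P[col];rr=np.hypot(Q[:,0]-.476,Q[:,1]+.227);Q=Q[(rr>.034)&(rr<.054)]
    print('top z',np.median(Q[:,2]))
    # annulus fit: minimise excess outside [40.5,48]
    def res(x):
        r=np.hypot(Q[:,0]-x[0],Q[:,1]-x[1]);return np.clip(.0405-r,0,None)+np.clip(r-.048,0,None)
    # midline per angle sector
    c0=np.array([.476,-.227])
    for _ in range(6):
        an=np.degrees(np.arctan2(Q[:,1]-c0[1],Q[:,0]-c0[0]));r=np.hypot(Q[:,0]-c0[0],Q[:,1]-c0[1]);S=[]
        for k in range(-180,180,10):
            mm=(an>=k)&(an<k+10)
            if mm.sum()>8: S.append(((np.percentile(r[mm],97)+np.percentile(r[mm],3))/2,k+5))
        S=np.array(S);A=np.c_[np.cos(np.radians(S[:,1])),np.sin(np.radians(S[:,1])),np.ones(len(S))]
        x=np.linalg.lstsq(A,S[:,0],rcond=None)[0];c0=c0+x[:2]
    print('centre',c0,'mid r',x[2])
    an=np.degrees(np.arctan2(P[:,1]-c0[1],P[:,0]-c0[0]));r=np.hypot(P[:,0]-c0[0],P[:,1]-c0[1])
    mm=(r>.0415)&(r<.047)
    for lo in (10,190):
        print([(k,round(float(np.median(P[mm&(((an-k)%360)<2),2]))*1000,0) if (mm&(((an-k)%360)<2)).sum() else None) for k in range(lo,lo+60,2)])
    cv2.imwrite('pics/'+tag,cv2.resize(p[40:200,245:405][:,:,::-1],None,fx=4,fy=4,interpolation=cv2.INTER_CUBIC))
E
python3 -c "
from lampfit import *
fit('w2.npz','z2.png')"
```

```text
[(np.float64(0.042), np.int64(31)), (np.float64(0.044), np.int64(90)), (np.float64(0.046), np.int64(41)), (np.float64(0.048), np.int64(2580)), (np.float64(0.05), np.int64(1646)), (np.float64(0.052), np.int64(102)), (np.float64(0.054), np.int64(189)), (np.float64(0.056), np.int64(444)), (np.float64(0.058), np.int64(73)), (np.float64(0.06), np.int64(49)), (np.float64(0.062), np.int64(58)), (np.float64(0.064), np.int64(56)), (np.float64(0.066), np.int64(87)), (np.float64(0.068), np.int64(124)), (np.float64(0.07), np.int64(204)), (np.float64(0.072), np.int64(2329)), (np.float64(0.074), np.int64(1093)), (np.float64(0.076), np.int64(69)), (np.float64(0.078), np.int64(56)), (np.float64(0.08), np.int64(78)), (np.float64(0.082), np.int64(73)), (np.float64(0.084), np.int64(68)), (np.float64(0.086), np.int64(166)), (np.float64(0.088), np.int64(470)), (np.float64(0.09), np.int64(441)), (np.float64(0.092), np.int64(388)), (np.float64(0.094), np.int64(407)), (np.float64(0.096), np.int64(753)), (np.float64(0.098), np.int64(209))]
top z 0.07360140839311274
centre [ 0.47557331 -0.22843323] mid r 0.04435021004789284
[(10, 73.0), (12, 73.0), (14, 73.0), (16, 73.0), (18, 73.0), (20, 73.0), (22, 74.0), (24, 74.0), (26, 73.0), (28, 73.0), (30, 56.0), (32, 56.0), (34, 56.0), (36, 56.0), (38, 57.0), (40, 57.0), (42, 57.0), (44, 57.0), (46, 62.0), (48, 73.0), (50, 73.0), (52, 73.0), (54, 74.0), (56, 73.0), (58, 74.0), (60, 74.0), (62, 74.0), (64, 73.0), (66, 73.0), (68, 73.0)]
[(190, 73.0), (192, 74.0), (194, 74.0), (196, 74.0), (198, 74.0), (200, 74.0), (202, 74.0), (204, 74.0), (206, 74.0), (208, 74.0), (210, 57.0), (212, 57.0), (214, 57.0), (216, 57.0), (218, 57.0), (220, 57.0), (222, 56.0), (224, 57.0), (226, 61.0), (228, 73.0), (230, 74.0), (232, 73.0), (234, 74.0), (236, 74.0), (238, 73.0), (240, 74.0), (242, 73.0), (244, 74.0), (246, 73.0), (248, 74.0)]
```

View pics/z2.png

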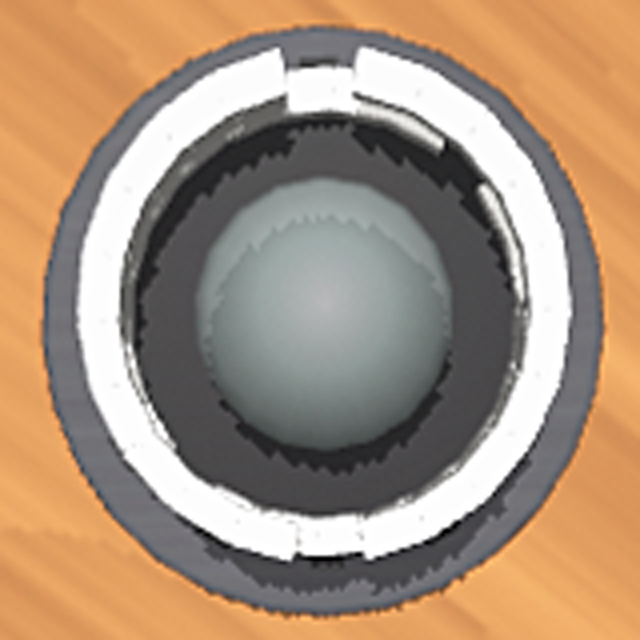

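```bash
python3 - <<'E'
from h import *
a=np.load('w2.npz');s=dict(ee_pos=a['pos'],orientation=a['o'])
c=np.array([.4756,-.2284])
z=np.array([(443,148),(482,187),(288,100),(355,105),(296,540),(364,540),(285,50),(355,50)])/4+[245,40]-.5+.125
for h in(.057,.074):
  Q=onplane('wrist',z,h,s)[:,:2]-c;print(h,np.degrees(np.arctan2(Q[:,1],Q[:,0])).round(1),np.hypot(*Q.T).round(4))
plan([.475,.19,.215],-160,26)
E
```

```text
0.057 [   1.4  -13.8   47.1   28.8 -150.2 -131.7   46.    30.5] [0.0411 0.0413 0.0428 0.0417 0.0456 0.046  0.0519 0.0517]
0.074 [   0.6  -15.1   47.6   28.7 -150.2 -132.2   46.3   30.5] [0.0378 0.0383 0.0394 0.0383 0.0442 0.0446 0.048  0.0477]
dp [-0.65, -0.02, -0.64] tw [-0.0, 0.014, 0.0]
dp [-0.65, -0.02, -0.65] tw [-0.0, 0.014, 0.0]
dp [-0.64, -0.02, -0.66] tw [-0.0, 0.014, 0.0]
dp [-0.63, -0.02, -0.66] tw [-0.0, 0.014, 0.0]
dp [-0.62, -0.02, -0.67] tw [-0.0, 0.014, 0.0]
dp [-0.62, -0.02, -0.68] tw [-0.0, 0.014, 0.0]
dp [-0.61, -0.02, -0.69] tw [-0.0, 0.014, 0.0]
dp [-0.6, -0.02, -0.69] tw [-0.0, 0.014, 0.0]
dp [-0.59, -0.02, -0.7] tw [-0.0, 0.014, 0.0]
dp [-0.58, -0.02, -0.71] tw [-0.0, 0.014, 0.0]
dp [-0.58, -0.02, -0.71] tw [-0.0, 0.014, 0.0]
dp [-0.57, -0.02, -0.72] tw [-0.0, 0.014, 0.0]
dp [-0.56, -0.02, -0.72] tw [-0.0, 0.014, 0.0]
dp [-0.55, -0.02, -0.73] tw [-0.0, 0.014, 0.0]
dp [-0.54, -0.02, -0.74] tw [-0.0, 0.014, 0.0]
dp [-0.54, -0.02, -0.74] tw [-0.0, 0.014, 0.0]
dp [-0.53, -0.02, -0.75] tw [-0.0, 0.014, 0.0]
dp [-0.52, -0.02, -0.76] tw [-0.0, 0.014, 0.0]
dp [-0.51, -0.02, -0.76] tw [-0.0, 0.014, 0.0]
dp [-0.5, -0.02, -0.77] tw [-0.0, 0.014, 0.0]
dp [-0.49, -0.02, -0.77] tw [-0.0, 0.014, 0.0]
dp [-0.48, -0.02, -0.78] tw [-0.0, 0.014, 0.0]
dp [-0.47, -0.02, -0.78] tw [-0.0, 0.014, 0.0]
dp [-0.47, -0.02, -0.79] tw [-0.0, 0.014, 0.0]
dp [-0.46, -0.02, -0.79] tw [-0.0, 0.014, 0.0]
dp [-0.45, -0.02, -0.8] tw [-0.0, 0.014, 0.0]
```

```bash
python3 - <<'E'
from h import *
s=env.sense();plan([.475,-.04,.24],-143,12)
print()
s['ee_pos']=np.array([.475,-.04,.24]);s['orientation'][2]=-143;plan([.462,.187,.24],-160,11,s)
E
```

```text
dp [-0.84, -0.15, -0.62] tw [-0.0, -0.0, 0.0]
dp [-0.84, -0.15, -0.62] tw [-0.0, -0.0, 0.0]
dp [-0.84, -0.15, -0.62] tw [-0.0, -0.0, 0.0]
dp [-0.84, -0.15, -0.62] tw [-0.0, -0.0, 0.0]
dp [-0.84, -0.15, -0.62] tw [-0.0, -0.0, 0.0]
dp [-0.84, -0.15, -0.62] tw [-0.0, -0.0, 0.0]
dp [-0.84, -0.15, -0.62] tw [-0.0, -0.0, 0.0]
dp [-0.84, -0.15, -0.62] tw [-0.0, -0.0, 0.0]
dp [-0.84, -0.15, -0.62] tw [-0.0, -0.0, 0.0]
dp [-0.84, -0.15, -0.62] tw [-0.0, -0.0, 0.0]
dp [-0.84, -0.15, -0.62] tw [-0.0, -0.0, 0.0]
dp [-0.84, -0.15, -0.62] tw [-0.0, -0.0, 0.0]

dp [-0.57, -0.0, -0.86] tw [-0.0, 0.034, 0.0]
dp [-0.55, -0.0, -0.87] tw [-0.0, 0.034, 0.0]
dp [-0.53, -0.0, -0.89] tw [-0.0, 0.034, 0.0]
dp [-0.5, -0.0, -0.9] tw [-0.0, 0.034, 0.0]
dp [-0.48, -0.0, -0.92] tw [-0.0, 0.034, 0.0]
dp [-0.45, -0.0, -0.93] tw [-0.0, 0.034, 0.0]
dp [-0.43, -0.0, -0.94] tw [-0.0, 0.034, 0.0]
dp [-0.4, -0.0, -0.95] tw [-0.0, 0.034, 0.0]
dp [-0.38, -0.0, -0.96] tw [-0.0, 0.034, 0.0]
dp [-0.35, -0.0, -0.97] tw [-0.0, 0.034, 0.0]
dp [-0.32, -0.0, -0.98] tw [-0.0, 0.034, 0.0]
```

Request:
{"op": "play_rows", "data": {"increments": [{"delta_pos":[-0.84,-0.15,-0.62],"twist":[0,0,0]},{"delta_pos":[-0.84,-0.15,-0.62],"twist":[0,0,0]},{"delta_pos":[-0.84,-0.15,-0.62],"twist":[0,0,0]},{"delta_pos":[-0.84,-0.15,-0.62],"twist":[0,0,0]},{"delta_pos":[-0.84,-0.15,-0.62],"twist":[0,0,0]},{"delta_pos":[-0.84,-0.15,-0.62],"twist":[0,0,0]},{"delta_pos":[-0.84,-0.15,-0.62],"twist":[0,0,0]},{"delta_pos":[-0.84,-0.15,-0.62],"twist":[0,0,0]},{"delta_pos":[-0.84,-0.15,-0.62],"twist":[0,0,0]},{"delta_pos":[-0.84,-0.15,-0.62],"twist":[0,0,0]},{"delta_pos":[-0.84,-0.15,-0.62],"twist":[0,0,0]},{"delta_pos":[-0.84,-0.15,-0.62],"twist":[0,0,0]}]}}

```text
time_s: 5.15
ee_pos: [0.4757, -0.0405, 0.2407]
orientation: [-90.0, 0.0, -143.1]
ft_force: [0.7, -0.8, -0.2]
gripper_width: 0.0872
```

Request:
{"op": "play_rows", "data": {"increments": [{"delta_pos":[-0.57,0,-0.86],"twist":[0,0.034,0]},{"delta_pos":[-0.55,0,-0.87],"twist":[0,0.034,0]},{"delta_pos":[-0.53,0,-0.89],"twist":[0,0.034,0]},{"delta_pos":[-0.5,0,-0.9],"twist":[0,0.034,0]},{"delta_pos":[-0.48,0,-0.92],"twist":[0,0.034,0]},{"delta_pos":[-0.45,0,-0.93],"twist":[0,0.034,0]},{"delta_pos":[-0.43,0,-0.94],"twist":[0,0.034,0]},{"delta_pos":[-0.4,0,-0.95],"twist":[0,0.034,0]},{"delta_pos":[-0.38,0,-0.96],"twist":[0,0.034,0]},{"delta_pos":[-0.35,0,-0.97],"twist":[0,0.034,0]},{"delta_pos":[-0.32,0,-0.98],"twist":[0,0.034,0]},{"delta_pos":[0,0,0],"twist":[0,0,0]}]}}

```text
time_s: 6.65
ee_pos: [0.4623, 0.1873, 0.2406]
orientation: [-90.0, 0.0, -159.8]
ft_force: [-0.0, -0.5, -0.2]
gripper_width: 0.0871
```

```bash
python3 - <<'E'
from h import *
s=env.sense();print(s['ee_pos'],s['orientation'],s['joint_positions'].round(1))
p,d=show('wrist','w3.png');np.savez('w3.npz',p=p,d=d,pos=s['ee_pos'],o=s['orientation'])
for n in('guard_grip','guard'): print(n,[(np.round(r['position'],4),round(r['p'],2)) for r in spot_point('wrist',n)])
E
```

```text
[0.4622685  0.18727123 0.2406214 ] [-9.00322282e+01  7.71885048e-03 -1.59763551e+02] [ 16.4   3.8 -44.8 101.1   2.7  76.2 -98.8]
guard_grip [(array([0.4185, 0.1896, 0.0932]), 0.9), (array([0.5445, 0.2174, 0.0911]), 0.77), (array([0.4414, 0.0122, 0.0008]), 0.57)]
guard [(array([ 0.3411,  0.0791, -0.0028]), 0.75), (array([0.4234, 0.1869, 0.002 ]), 0.66)]
```

View pics/w3.png

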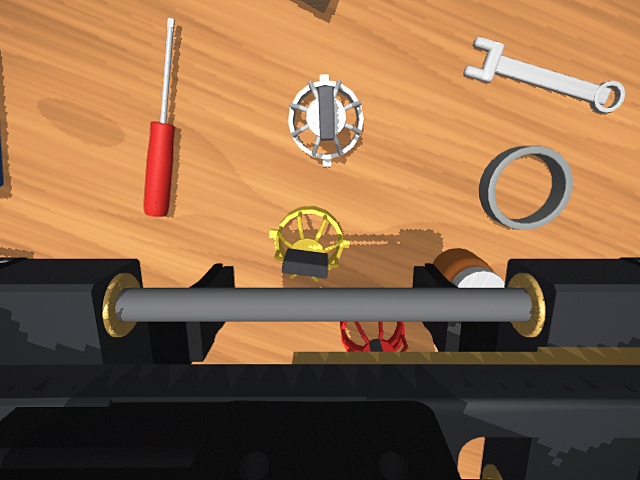

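```bash
cat > gfit.py <<'E'
from h import *
a=np.load('w3.npz');p,d=a['p'],a['d'];s=dict(ee_pos=a['pos'],orientation=a['o'])
v,u=np.nonzero(d[:200]>0);P=back('wrist',np.c_[u,v],d[v,u],s)
m=np.hypot(P[:,0]-.546,P[:,1]-.217)<.06
P=P[m]
h,e=np.histogram(P[:,2],np.arange(-.004,.12,.004));print([(round(float(x),3),int(n)) for x,n in zip(e,h)])
t=P[P[:,2]>.1045];print(len(t),'topz',np.median(t[:,2]))
r=cv2.minAreaRect((t[:,:2]*1000).astype(np.float32));print(r)
x=t[:,:2]-t[:,:2].mean(0);w,V=np.linalg.eigh(x.T@x);print('yaw',np.degrees(np.arctan2(V[1,1],V[0,1])),t.mean(0))
k=P[(P[:,2]>.066)&(P[:,2]<.075)];print('cap',k[:,:2].mean(0),len(k), cv2.minEnclosingCircle((k[:,:2]*1000).astype(np.float32)))
z=np.array([(324,77),(327,163)]);L=onplane('wrist',z,.007,s);print(L, L.mean(0),np.degrees(np.arctan2(*(L[0]-L[1])[1::-1])),np.linalg.norm(L[0]-L[1]))
cv2.imwrite('pics/z3.png',cv2.resize(p[60:180,270:380][:,:,::-1],None,fx=5,fy=5,interpolation=cv2.INTER_CUBIC))
E
python3 gfit.py
```

```text
[(-0.004, 4133), (0.0, 2497), (0.004, 154), (0.008, 53), (0.012, 41), (0.016, 52), (0.02, 62), (0.024, 757), (0.028, 8), (0.032, 7), (0.036, 4), (0.04, 5), (0.044, 5), (0.048, 32), (0.052, 95), (0.056, 100), (0.06, 90), (0.064, 201), (0.068, 638), (0.072, 231), (0.076, 2), (0.08, 2), (0.084, 2), (0.088, 0), (0.092, 0), (0.096, 0), (0.1, 0), (0.104, 0), (0.108, 569), (0.112, 251)]
820 topz 0.11157855024629684
((548.3919677734375, 215.67721557617188), (39.709354400634766, 11.98694133758545), 22.35944366455078)
yaw -157.2428139419767 [0.54867267 0.21578282 0.1115728 ]
cap [0.54816478 0.21577428] 1001 ((548.271484375, 215.35699462890625), 26.126052856445312)
[[0.58919065 0.23243342 0.007     ]
 [0.50844679 0.1989729  0.007     ]] [0.54881872 0.21570316 0.007     ] 22.509277424074757 0.08740238647437261
```

View pics/z3.png

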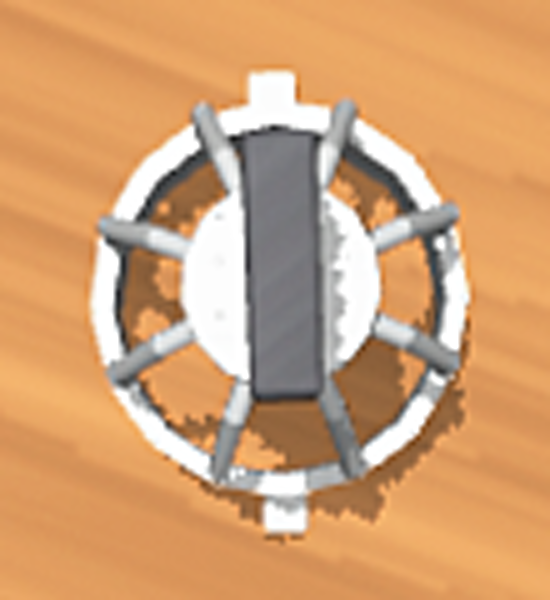

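```bash
python3 - <<'E'
from h import *
s=env.sense();plan([.5485,.2157,.19],-157.5,6)
E
```

```text
dp [-0.76, 0.42, 0.01] tw [-0.0, -0.009, 0.0]
dp [-0.76, 0.42, 0.01] tw [-0.0, -0.009, 0.0]
dp [-0.76, 0.42, 0.02] tw [-0.0, -0.009, 0.0]
dp [-0.76, 0.42, 0.02] tw [-0.0, -0.009, 0.0]
dp [-0.76, 0.42, 0.03] tw [-0.0, -0.009, 0.0]
dp [-0.76, 0.42, 0.03] tw [-0.0, -0.009, 0.0]
```

Request:
{"op": "play_rows", "data": {"increments": [{"delta_pos":[-0.76,0.42,0.01],"twist":[0,-0.009,0]},{"delta_pos":[-0.76,0.42,0.01],"twist":[0,-0.009,0]},{"delta_pos":[-0.76,0.42,0.02],"twist":[0,-0.009,0]},{"delta_pos":[-0.76,0.42,0.02],"twist":[0,-0.009,0]},{"delta_pos":[-0.76,0.42,0.03],"twist":[0,-0.009,0]},{"delta_pos":[-0.76,0.42,0.03],"twist":[0,-0.009,0]},{"delta_pos":[0,0,0],"twist":[0,0,0]}]}}

```text
time_s: 7.68
ee_pos: [0.5487, 0.2159, 0.1892]
orientation: [-90.0, -0.1, -157.5]
ft_force: [-0.4, 0.4, 0.0]
gripper_width: 0.0869
```

```bash
python3 - <<'E'
from h import *
s=env.sense();print(s['ee_pos'],s['orientation']);plan([.5485,.2157,.078],-157.5,1)
E
```

```text
[0.54867125 0.21591026 0.18915882] [-9.00217875e+01 -9.68759303e-02 -1.57496698e+02]
dp [0.0, 5.56, 0.01] tw [0.0, 0.0, 0.002]
```

Request:
{"op": "play_rows", "data": {"increments": [{"delta_pos":[0,0.8,0.01],"twist":[0,0,0]},{"delta_pos":[0,0.8,0],"twist":[0,0,0]},{"delta_pos":[0,0.8,0],"twist":[0,0,0]},{"delta_pos":[0,0.8,0],"twist":[0,0,0]},{"delta_pos":[0,0.8,0],"twist":[0,0,0]},{"delta_pos":[0,0.8,0],"twist":[0,0,0]},{"delta_pos":[0,0.75,0],"twist":[0,0,0]},{"delta_pos":[0,0,0],"twist":[0,0,0]}]}}

```text
time_s: 8.68
ee_pos: [0.5475, 0.2168, 0.0778]
orientation: [-90.0, -0.1, -157.4]
ft_force: [0.0, 0.1, 0.3]
gripper_width: 0.0872
```

Request:
{"op": "play_rows", "data": {"hand": -1, "increments": [{"delta_pos":[0,0,0],"twist":[0,0,0]},{"delta_pos":[0,0,0],"twist":[0,0,0]},{"delta_pos":[0,0,0],"twist":[0,0,0]},{"delta_pos":[0,0,0],"twist":[0,0,0]},{"delta_pos":[0,0,0],"twist":[0,0,0]},{"delta_pos":[0,0,0],"twist":[0,0,0]}]}}

```text
time_s: 9.43
ee_pos: [0.5483, 0.2171, 0.0792]
orientation: [-90.0, -0.0, -157.4]
ft_force: [0.2, -0.0, -1.2]
gripper_width: 0.0348
```

Request:
{"op": "play_rows", "data": {"increments": [{"delta_pos":[0,0,0],"twist":[0,0,0]},{"delta_pos":[0,0,0],"twist":[0,0,0]},{"delta_pos":[0,0,0],"twist":[0,0,0]},{"delta_pos":[0,0,0],"twist":[0,0,0]},{"delta_pos":[0,0,0],"twist":[0,0,0]}]}}

```text
time_s: 10.05
ee_pos: [0.5482, 0.217, 0.0791]
orientation: [-90.0, -0.0, -157.4]
ft_force: [0.3, -0.4, -1.4]
gripper_width: 0.0121
```

```bash
python3 - <<'E'
from h import *
for i in range(3):
  s=env.sense();print(s['ee_pos'],s['orientation'],s['ft_force'],s['moment'],s['gripper_width'])
E
```

```text
[0.54824829 0.21698588 0.07909734] [-9.00002899e+01 -9.62608062e-03 -1.57416160e+02] [ 0.30649629 -0.38236    -1.43098859] [-0.03698939 -0.04906265 -0.03646194] 0.012119826337948147
[0.54824829 0.21698588 0.07909734] [-9.00002899e+01 -9.62608062e-03 -1.57416160e+02] [ 0.30649629 -0.38236    -1.43098859] [-0.03698939 -0.04906265 -0.03646194] 0.012119826337948147
[0.54824829 0.21698588 0.07909734] [-9.00002899e+01 -9.62608062e-03 -1.57416160e+02] [ 0.30649629 -0.38236    -1.43098859] [-0.03698939 -0.04906265 -0.03646194] 0.012119826337948147
```

Request:
{"op": "play_rows", "data": {"increments": [{"delta_pos":[0,-0.3,0],"twist":[0,0,0]},{"delta_pos":[0,-0.8,0],"twist":[0,0,0]},{"delta_pos":[0,-1,0],"twist":[0,0,0]},{"delta_pos":[0,-1,0],"twist":[0,0,0]},{"delta_pos":[0,-1,0],"twist":[0,0,0]},{"delta_pos":[0,-1,0],"twist":[0,0,0]},{"delta_pos":[0,-1,0],"twist":[0,0,0]},{"delta_pos":[0,-1,0],"twist":[0,0,0]},{"delta_pos":[0,-0.5,0],"twist":[0,0,0]},{"delta_pos":[0,0,0],"twist":[0,0,0]}]}}

```text
time_s: 11.3
ee_pos: [0.5485, 0.2173, 0.2318]
orientation: [-90.0, 0.1, -157.4]
ft_force: [-1.2, 1.0, -3.4]
gripper_width: 0.012
```

```bash
python3 - <<'E'
from h import *
s=env.sense();print(s['ee_pos'],s['orientation'],s['ft_force'],s['moment'],s['gripper_width'])
plan([.476,-.228,.24],-141.7,28)
show('wrist','w4.png')
E
```

```text
[0.5485204  0.2172578  0.23175802] [-8.99961382e+01  5.24030638e-02 -1.57408480e+02] [-1.15128792  1.00548897 -3.38369204] [-0.01292515  0.01053939  0.00570455] 0.012049472011727022
dp [0.42, -0.02, 0.68] tw [-0.0, -0.012, -0.0]
dp [0.43, -0.02, 0.68] tw [-0.0, -0.012, -0.0]
dp [0.44, -0.02, 0.68] tw [-0.0, -0.012, -0.0]
dp [0.44, -0.02, 0.67] tw [-0.0, -0.012, -0.0]
dp [0.45, -0.02, 0.67] tw [-0.0, -0.012, -0.0]
dp [0.46, -0.02, 0.66] tw [-0.0, -0.012, -0.0]
dp [0.46, -0.02, 0.66] tw [-0.0, -0.012, -0.0]
dp [0.47, -0.01, 0.65] tw [-0.0, -0.012, -0.0]
dp [0.48, -0.01, 0.65] tw [-0.0, -0.012, -0.0]
dp [0.48, -0.01, 0.64] tw [-0.0, -0.012, -0.0]
dp [0.49, -0.01, 0.64] tw [-0.0, -0.012, -0.0]
dp [0.5, -0.01, 0.63] tw [-0.0, -0.012, -0.0]
dp [0.5, -0.01, 0.63] tw [-0.0, -0.012, -0.0]
dp [0.51, -0.01, 0.62] tw [-0.0, -0.012, -0.0]
dp [0.51, -0.01, 0.62] tw [-0.0, -0.012, -0.0]
dp [0.52, -0.01, 0.61] tw [-0.0, -0.012, -0.0]
dp [0.53, -0.01, 0.61] tw [-0.0, -0.012, -0.0]
dp [0.53, -0.01, 0.6] tw [-0.0, -0.012, -0.0]
dp [0.54, -0.01, 0.6] tw [-0.0, -0.012, -0.0]
dp [0.54, -0.01, 0.59] tw [-0.0, -0.012, -0.0]
dp [0.55, -0.01, 0.59] tw [-0.0, -0.012, -0.0]
dp [0.56, -0.01, 0.58] tw [-0.0, -0.012, -0.0]
dp [0.56, -0.01, 0.58] tw [-0.0, -0.012, -0.0]
dp [0.57, -0.01, 0.57] tw [-0.0, -0.012, -0.0]
dp [0.57, -0.01, 0.57] tw [-0.0, -0.012, -0.0]
dp [0.58, -0.01, 0.56] tw [-0.0, -0.012, -0.0]
dp [0.58, -0.01, 0.56] tw [-0.0, -0.012, -0.0]
dp [0.59, -0.01, 0.55] tw [-0.0, -0.012, -0.0]
```

View pics/w4.png

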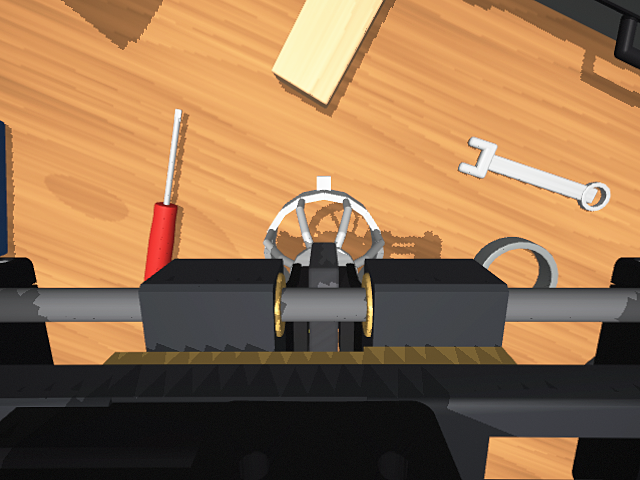

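```bash
python3 - <<'E'
from h import *
s=env.sense();T=toolT(s)
im=cv2.imread('pics/w4.png')
cv2.imwrite('pics/z4.png',cv2.resize(im[165:265,260:390],None,fx=5,fy=5,interpolation=cv2.INTER_CUBIC))
h=s['ee_pos'][2]-.079+.007
L=onplane('wrist',[(316.5,177),(331,177),(317,190),(331,190)],h,s);print((L-T[:3,3])@T[:3,:3])
plan([.476,-.228,.235],-141.7,24)
E
```

```text
[[-0.04585326  0.07198956 -0.00353586]
 [-0.04586667  0.07198958  0.00596098]
 [-0.03734526  0.07199149 -0.00323279]
 [-0.03735808  0.07199151  0.00601932]]
dp [0.5, -0.01, 0.8] tw [0.0, -0.015, 0.0]
dp [0.5, -0.01, 0.79] tw [0.0, -0.015, 0.0]
dp [0.51, -0.01, 0.79] tw [0.0, -0.015, 0.0]
dp [0.52, -0.01, 0.78] tw [0.0, -0.015, 0.0]
dp [0.53, -0.01, 0.77] tw [0.0, -0.015, 0.0]
dp [0.54, -0.01, 0.77] tw [0.0, -0.015, 0.0]
dp [0.55, -0.01, 0.76] tw [0.0, -0.015, 0.0]
dp [0.56, -0.01, 0.76] tw [0.0, -0.015, 0.0]
dp [0.57, -0.01, 0.75] tw [0.0, -0.015, 0.0]
dp [0.57, -0.01, 0.74] tw [0.0, -0.015, 0.0]
dp [0.58, -0.01, 0.74] tw [0.0, -0.015, 0.0]
dp [0.59, -0.01, 0.73] tw [0.0, -0.015, 0.0]
dp [0.6, -0.01, 0.72] tw [0.0, -0.015, 0.0]
dp [0.61, -0.01, 0.72] tw [0.0, -0.015, 0.0]
dp [0.62, -0.01, 0.71] tw [0.0, -0.015, 0.0]
dp [0.62, -0.01, 0.7] tw [0.0, -0.015, 0.0]
dp [0.63, -0.01, 0.69] tw [0.0, -0.015, 0.0]
dp [0.64, -0.01, 0.69] tw [0.0, -0.015, 0.0]
dp [0.65, -0.01, 0.68] tw [0.0, -0.015, 0.0]
dp [0.66, -0.01, 0.67] tw [0.0, -0.015, 0.0]
dp [0.66, -0.01, 0.67] tw [0.0, -0.015, 0.0]
dp [0.67, -0.01, 0.66] tw [0.0, -0.015, 0.0]
dp [0.68, -0.01, 0.65] tw [0.0, -0.015, 0.0]
dp [0.69, -0.01, 0.64] tw [0.0, -0.015, 0.0]
```

View pics/z4.png

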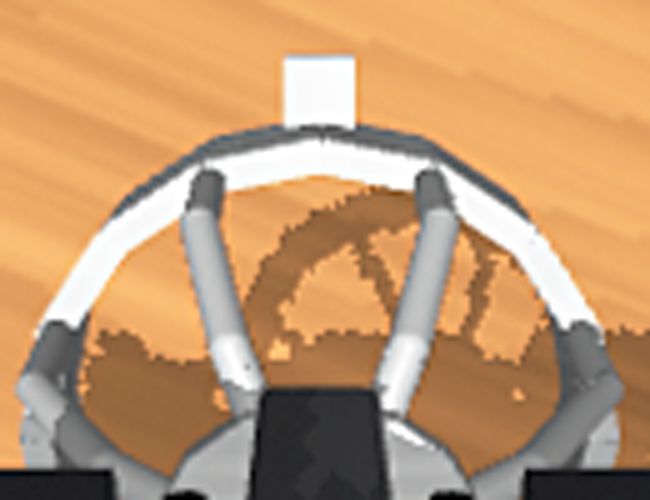

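Request:
{"op": "play_rows", "data": {"increments": [{"delta_pos":[0.5,0,0.8],"twist":[0,-0.015,0]},{"delta_pos":[0.5,0,0.79],"twist":[0,-0.015,0]},{"delta_pos":[0.51,0,0.79],"twist":[0,-0.015,0]},{"delta_pos":[0.52,0,0.78],"twist":[0,-0.015,0]},{"delta_pos":[0.53,0,0.77],"twist":[0,-0.015,0]},{"delta_pos":[0.54,0,0.77],"twist":[0,-0.015,0]},{"delta_pos":[0.55,0,0.76],"twist":[0,-0.015,0]},{"delta_pos":[0.56,0,0.76],"twist":[0,-0.015,0]},{"delta_pos":[0.57,0,0.75],"twist":[0,-0.015,0]},{"delta_pos":[0.57,0,0.74],"twist":[0,-0.015,0]},{"delta_pos":[0.58,0,0.74],"twist":[0,-0.015,0]},{"delta_pos":[0.59,0,0.73],"twist":[0,-0.015,0]}]}}

```text
time_s: 12.85
ee_pos: [0.512, -0.0061, 0.2302]
orientation: [-90.1, -0.1, -149.3]
ft_force: [0.2, -0.0, -2.4]
gripper_width: 0.0116
```

Request:
{"op": "play_rows", "data": {"increments": [{"delta_pos":[0.6,0,0.72],"twist":[0,-0.015,0]},{"delta_pos":[0.61,0,0.72],"twist":[0,-0.015,0]},{"delta_pos":[0.62,0,0.71],"twist":[0,-0.015,0]},{"delta_pos":[0.62,0,0.7],"twist":[0,-0.015,0]},{"delta_pos":[0.63,0,0.69],"twist":[0,-0.015,0]},{"delta_pos":[0.64,0,0.69],"twist":[0,-0.015,0]},{"delta_pos":[0.65,0,0.68],"twist":[0,-0.015,0]},{"delta_pos":[0.66,0,0.67],"twist":[0,-0.015,0]},{"delta_pos":[0.66,0,0.67],"twist":[0,-0.015,0]},{"delta_pos":[0.67,0,0.66],"twist":[0,-0.015,0]},{"delta_pos":[0.68,0,0.65],"twist":[0,-0.015,0]},{"delta_pos":[0.69,0,0.64],"twist":[0,-0.015,0]}]}}

```text
time_s: 14.35
ee_pos: [0.4771, -0.2287, 0.2301]
orientation: [-90.1, -0.0, -141.2]
ft_force: [0.1, -0.0, -2.5]
gripper_width: 0.0118
```

Request:
{"op": "play_rows", "data": {"increments": [{"delta_pos":[0,0,0],"twist":[0,0,0]},{"delta_pos":[0,0,0],"twist":[0,0,0]}]}}

```text
time_s: 14.6
ee_pos: [0.4778, -0.2273, 0.2306]
orientation: [-90.1, 0.0, -141.2]
ft_force: [-0.3, 0.5, -2.6]
gripper_width: 0.0119
```

```bash
python3 - <<'E'
from h import *
s=env.sense();print(s['ee_pos'],s['orientation'],s['ft_force'],s['moment'],s['gripper_width'],s['joint_positions'].round(1))
plan([.4748,-.2273,.19],-141.7,5)
E
```

```text
[ 0.47779003 -0.22726789  0.23061442] [-9.00706995e+01  6.91615438e-03 -1.41180045e+02] [-0.28697469  0.5497269  -2.58403786] [-0.01781498 -0.04391945 -0.00267219] 0.011941823204162014 [ 46.6   6.7 -27.9  98.8   3.2  75.4 -33.1]
dp [0.02, 0.41, -0.02] tw [0.0, 0.002, -0.0]
dp [0.02, 0.41, -0.02] tw [0.0, 0.002, -0.0]
dp [0.02, 0.41, -0.02] tw [0.0, 0.002, -0.0]
dp [0.02, 0.41, -0.02] tw [0.0, 0.002, -0.0]
dp [0.02, 0.41, -0.02] tw [0.0, 0.002, -0.0]
```

Request:
{"op": "play_rows", "data": {"increments": [{"delta_pos":[0.02,0.41,-0.02],"twist":[0,0.002,0]},{"delta_pos":[0.02,0.41,-0.02],"twist":[0,0.002,0]},{"delta_pos":[0.02,0.41,-0.02],"twist":[0,0.002,0]},{"delta_pos":[0.02,0.41,-0.02],"twist":[0,0.002,0]},{"delta_pos":[0.02,0.41,-0.02],"twist":[0,0.002,0]},{"delta_pos":[0,0,0],"twist":[0,0,0]},{"delta_pos":[0,0,0],"twist":[0,0,0]}]}}

```text
time_s: 15.48
ee_pos: [0.4752, -0.228, 0.1904]
orientation: [-90.0, 0.0, -141.7]
ft_force: [0.3, -1.1, -3.1]
gripper_width: 0.0119
```

```bash
python3 - <<'E'
from h import *
s=env.sense();print(s['ee_pos'],s['orientation'],s['ft_force'],s['moment'],s['gripper_width'])
plan([.4748,-.2273,.16],-141.7,1)
p,d=show('wrist','w5.png')
cv2.imwrite('pics/z5.png',cv2.resize(p[140:270,235:405][:,:,::-1],None,fx=4.5,fy=4.5,interpolation=cv2.INTER_CUBIC))
np.savez('w5.npz',p=p,d=d,pos=s['ee_pos'],o=s['orientation'])
E
```

```text
[ 0.47515575 -0.22799617  0.190381  ] [-8.99856181e+01  1.30031643e-02 -1.41655272e+02] [ 0.28175589 -1.1012192  -3.05371616] [-0.00067651 -0.04433207 -0.01229487] 0.011928388386072629
dp [-0.01, 1.52, -0.04] tw [-0.0, 0.001, -0.0]
```

View pics/z5.png

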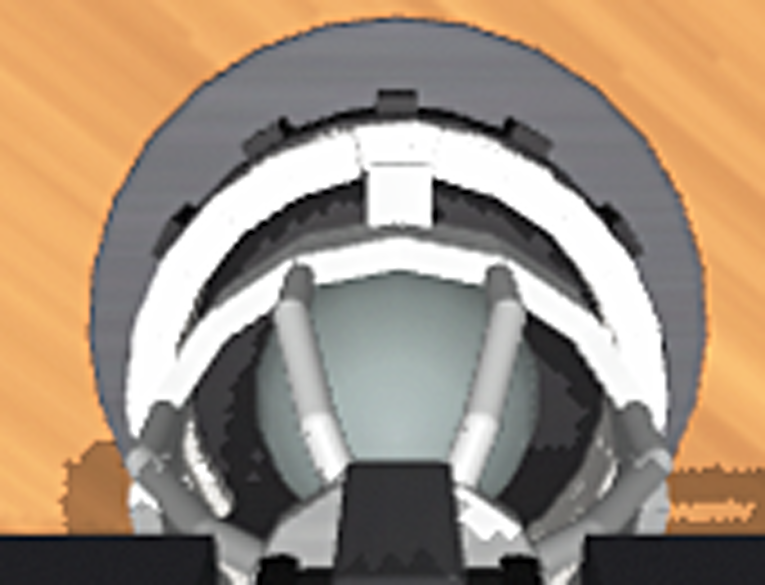

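```bash
python3 - <<'E'
from h import *
a=np.load('w5.npz');s=dict(ee_pos=a['pos'],orientation=a['o']);T=toolT(s)
f=lambda q:np.array(q)/4.5+[235,140]-.4
for q,h in (([(356,128),(438,128),(361,163),(436,160)],.074),([(367,168),(433,168),(366,228),(434,228)],s['ee_pos'][2]-.079+.007)):
  L=onplane('wrist',f(q),h,s);print(((L-T[:3,3])@T[:3,:3]*1000).round(2))
# collar top edges left/right of the annulus via depth
d=a['d'];v,u=np.nonzero(d[:265]>0);P=back('wrist',np.c_[u,v],d[v,u],s);Q=P[np.abs(P[:,2]-.0738)<.0015]
q=(Q-T[:3,3])@T[:3,:3]*1000
from scipy.optimize import least_squares
r=np.hypot(q[:,0]-0,q[:,2]-1);q=q[(r>36)&(r<53)]
# outer-edge per angle
an=np.degrees(np.arctan2(q[:,2],-q[:,0]));E=[]
for k in range(-90,90,4):
  m=(an>=k)&(an<k+4)
  if m.sum()>8:
    x=q[m];rr=np.hypot(x[:,0],x[:,2]);i=rr>np.percentile(rr,94);E.append(x[i][:,[0,2]].mean(0))
E=np.array(E);r=least_squares(lambda c:np.hypot(E[:,0]-c[0],E[:,1]-c[1])-.0478e3,[0,0],loss='soft_l1');print(r.x,r.cost,len(E),np.abs(r.fun).max())
E
```

```text
[[-48.7  116.39  -6.58]
 [-48.72 116.39   7.54]
 [-42.74 116.39  -5.74]
 [-43.27 116.39   7.23]]
[[-45.67  72.01  -3.85]
 [-45.68  72.01   5.75]
 [-36.94  72.01  -4.03]
 [-36.95  72.01   5.96]]
[-0.04189891  0.66958705] 0.41882546656150943 41 0.3285936908559961
```

Request:
{"op": "play_rows", "data": {"increments": [{"delta_pos":[-0.02,0.3,-0.02],"twist":[0,0,0]},{"delta_pos":[0,0.3,0],"twist":[0,0,0]},{"delta_pos":[0,0.3,0],"twist":[0,0,0]},{"delta_pos":[0,0.3,0],"twist":[0,0,0]},{"delta_pos":[0,0.25,0],"twist":[0,0,0]},{"delta_pos":[0,0.15,0],"twist":[0,0,0]},{"delta_pos":[0,0,0],"twist":[0,0,0]},{"delta_pos":[0,0,0],"twist":[0,0,0]}]}}

```text
time_s: 16.52
ee_pos: [0.4752, -0.2274, 0.1584]
orientation: [-90.0, 0.0, -141.7]
ft_force: [0.4, 0.4, -2.0]
gripper_width: 0.0119
```

```bash
python3 - <<'E'
from h import *
s=env.sense();print(s['ee_pos'],s['orientation'],s['ft_force'],s['moment'],s['gripper_width'])
p,d=show('wrist','w6.png')
cv2.imwrite('pics/z6.png',cv2.resize(p[140:270,235:405][:,:,::-1],None,fx=4.5,fy=4.5,interpolation=cv2.INTER_CUBIC))
E
```

```text
[ 0.47519204 -0.22744352  0.15836911] [-8.99847165e+01  1.00528140e-02 -1.41656703e+02] [ 0.44327213  0.42495404 -1.99420782] [-0.02895731 -0.05539861 -0.03169899] 0.011887216403765217
```

View pics/z6.png

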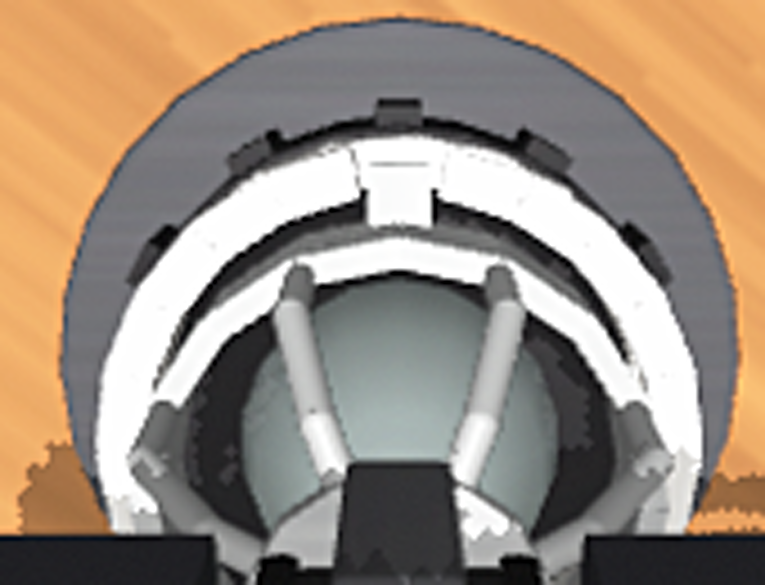

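Request:
{"op": "play_rows", "data": {"increments": [{"delta_pos":[0,0.1,0],"twist":[0,0,0]},{"delta_pos":[0,0.1,0],"twist":[0,0,0]},{"delta_pos":[0,0.1,0],"twist":[0,0,0]},{"delta_pos":[0,0.1,0],"twist":[0,0,0]},{"delta_pos":[0,0,0],"twist":[0,0,0]}]}}

```text
time_s: 17.2
ee_pos: [0.4749, -0.2274, 0.1499]
orientation: [-90.0, -0.0, -141.7]
ft_force: [0.7, -0.9, -2.3]
gripper_width: 0.0116
```

Request:
{"op": "play_rows", "data": {"increments": [{"delta_pos":[0,0.1,0],"twist":[0,0,0]},{"delta_pos":[0,0.1,0],"twist":[0,0,0]},{"delta_pos":[0,0.1,0],"twist":[0,0,0]},{"delta_pos":[0,0,0],"twist":[0,0,0]}]}}

```text
time_s: 17.7
ee_pos: [0.4749, -0.2273, 0.1439]
orientation: [-90.0, -0.0, -141.7]
ft_force: [0.1, -0.3, -3.1]
gripper_width: 0.0122
```

Request:
{"op": "play_rows", "data": {"increments": [{"delta_pos":[0,0.1,0],"twist":[0,0,0]},{"delta_pos":[0,0.1,0],"twist":[0,0,0]},{"delta_pos":[0,0.1,0],"twist":[0,0,0]},{"delta_pos":[0,0,0],"twist":[0,0,0]}]}}

```text
time_s: 18.2
ee_pos: [0.4749, -0.2273, 0.1379]
orientation: [-90.0, -0.0, -141.7]
ft_force: [0.4, 0.2, -3.1]
gripper_width: 0.0118
```

Request:
{"op": "play_rows", "data": {"increments": [{"delta_pos":[0,0.05,0],"twist":[0,0,0]},{"delta_pos":[0,0,0],"twist":[0,0,0]}]}}

```text
time_s: 18.45
ee_pos: [0.475, -0.2274, 0.1371]
orientation: [-90.0, 0.0, -141.7]
ft_force: [-0.5, 0.2, -2.8]
gripper_width: 0.0119
```

Request:
{"op": "play_rows", "data": {"increments": [{"delta_pos":[0,0.03,0],"twist":[0,0,0]},{"delta_pos":[0,0,0],"twist":[0,0,0]}]}}

```text
time_s: 18.7
ee_pos: [0.475, -0.2274, 0.1366]
orientation: [-90.0, 0.0, -141.7]
ft_force: [-0.3, 0.0, -3.0]
gripper_width: 0.0118
```

Request:
{"op": "play_rows", "data": {"increments": [{"delta_pos":[0,0.03,0],"twist":[0,0,0]},{"delta_pos":[0,0,0],"twist":[0,0,0]}]}}

```text
time_s: 18.95
ee_pos: [0.4751, -0.2274, 0.136]
orientation: [-90.0, 0.0, -141.7]
ft_force: [-0.1, 0.7, -2.1]
gripper_width: 0.0121
```

Request:
{"op": "play_rows", "data": {"increments": [{"delta_pos":[0,0.03,0],"twist":[0,0,0]},{"delta_pos":[0,0,0],"twist":[0,0,0]}]}}

```text
time_s: 19.2
ee_pos: [0.4753, -0.2276, 0.136]
orientation: [-90.0, 0.0, -141.7]
ft_force: [-1.5, 0.4, 5.2]
gripper_width: 0.0116
```

Request:
{"op": "play_rows", "data": {"increments": [{"delta_pos":[0,0.03,0],"twist":[0,0,0]},{"delta_pos":[0,0,0],"twist":[0,0,0]}]}}

```text
time_s: 19.45
ee_pos: [0.4754, -0.2277, 0.1359]
orientation: [-89.9, 0.0, -141.7]
ft_force: [-4.1, 1.4, 10.6]
gripper_width: 0.0119
```

Request:
{"op": "play_rows", "data": {"increments": [{"delta_pos":[0,-0.06,0],"twist":[0,0,0]},{"delta_pos":[0,0,0],"twist":[0,0,0]}]}}

```text
time_s: 19.7
ee_pos: [0.4752, -0.2274, 0.136]
orientation: [-90.0, 0.0, -141.7]
ft_force: [-1.0, 0.2, 2.6]
gripper_width: 0.0117
```

Request:
{"op": "play_rows", "data": {"increments": [{"delta_pos":[0,0,0],"twist":[0,0.067,0]},{"delta_pos":[0,0,0],"twist":[0,0.067,0]},{"delta_pos":[0,0,0],"twist":[0,0.067,0]},{"delta_pos":[0,0,0],"twist":[0,0,0]}]}}

```text
time_s: 20.2
ee_pos: [0.4753, -0.2274, 0.136]
orientation: [-90.0, 0.0, -150.7]
ft_force: [0.9, -0.4, 1.5]
gripper_width: 0.0121
```

Request:
{"op": "play_rows", "data": {"increments": [{"delta_pos":[0,0,0],"twist":[0,0.067,0]},{"delta_pos":[0,0,0],"twist":[0,0.067,0]},{"delta_pos":[0,0,0],"twist":[0,0.067,0]},{"delta_pos":[0,0,0],"twist":[0,0.067,0]},{"delta_pos":[0,0,0],"twist":[0,0.067,0]},{"delta_pos":[0,0,0],"twist":[0,0,0]}]}}

```text
time_s: 20.95
ee_pos: [0.4752, -0.2275, 0.136]
orientation: [-90.0, 0.0, -165.7]
ft_force: [0.5, 0.1, 1.1]
gripper_width: 0.0117
```

Request:
{"op": "play_rows", "data": {"increments": [{"delta_pos":[0,0,0],"twist":[0,0.067,0]},{"delta_pos":[0,0,0],"twist":[0,0.067,0]},{"delta_pos":[0,0,0],"twist":[0,0.067,0]},{"delta_pos":[0,0,0],"twist":[0,0.067,0]},{"delta_pos":[0,0,0],"twist":[0,0,0]}]}}

```text
time_s: 21.58
ee_pos: [0.4751, -0.2274, 0.136]
orientation: [-90.0, 0.0, -177.7]
ft_force: [-0.5, 0.7, 0.7]
gripper_width: 0.0116
```

Request:
{"op": "play_rows", "data": {"increments": [{"delta_pos":[0,0.02,0],"twist":[0,0.033,0]},{"delta_pos":[0,0,0],"twist":[0,0.033,0]},{"delta_pos":[0,0,0],"twist":[0,0,0]}]}}

```text
time_s: 21.95
ee_pos: [0.4753, -0.2275, 0.1358]
orientation: [-90.0, 0.0, 179.2]
ft_force: [0.2, -0.2, 5.4]
gripper_width: 0.0116
```

Request:
{"op": "play_rows", "data": {"increments": [{"delta_pos":[0,0,0],"twist":[0,0.033,0]},{"delta_pos":[0,0,0],"twist":[0,0.022,0]},{"delta_pos":[0,0,0],"twist":[0,0,0]}]}}

```text
time_s: 22.32
ee_pos: [0.4749, -0.2275, 0.1353]
orientation: [-90.0, -0.0, 176.7]
ft_force: [1.8, -0.4, 0.6]
gripper_width: 0.0118
```

Request:
{"op": "play_rows", "data": {"increments": [{"delta_pos":[0,0,0],"twist":[0,0.022,0]},{"delta_pos":[0,0,0],"twist":[0,0,0]}]}}

```text
time_s: 22.58
ee_pos: [0.4743, -0.2271, 0.1348]
orientation: [-90.0, -0.1, 175.7]
ft_force: [-0.8, -0.9, -2.6]
gripper_width: 0.0117
```

Request:
{"op": "play_rows", "data": {"increments": [{"delta_pos":[0,0,0],"twist":[0,0.022,0]},{"delta_pos":[0,0,0],"twist":[0,0,0]}]}}

```text
time_s: 22.82
ee_pos: [0.4749, -0.2272, 0.1353]
orientation: [-90.0, -0.0, 174.7]
ft_force: [0.4, 0.7, -2.3]
gripper_width: 0.012
```

Request:
{"op": "play_rows", "data": {"increments": [{"delta_pos":[0,0.05,0],"twist":[0,0.01,0]},{"delta_pos":[0,0,0],"twist":[0,0,0]}]}}

```text
time_s: 23.08
ee_pos: [0.475, -0.2274, 0.1344]
orientation: [-90.0, -0.0, 174.3]
ft_force: [-0.4, -0.6, -2.5]
gripper_width: 0.0117
```

Request:
{"op": "play_rows", "data": {"increments": [{"delta_pos":[0,0.05,0],"twist":[0,0,0]},{"delta_pos":[0,0.05,0],"twist":[0,0,0]},{"delta_pos":[0,0,0],"twist":[0,0,0]}]}}

```text
time_s: 23.45
ee_pos: [0.475, -0.2274, 0.1324]
orientation: [-90.0, -0.0, 174.3]
ft_force: [0.2, 0.5, -3.0]
gripper_width: 0.0119
```

Dropping freely into the notch; floor expected at TCP ≈ 0.129.

Request:
{"op": "play_rows", "data": {"increments": [{"delta_pos":[0,0.05,0],"twist":[0,0,0]},{"delta_pos":[0,0.05,0],"twist":[0,0,0]},{"delta_pos":[0,0,0],"twist":[0,0,0]}]}}

```text
time_s: 23.82
ee_pos: [0.475, -0.2274, 0.1304]
orientation: [-90.0, -0.0, 174.3]
ft_force: [0.9, -0.4, -3.2]
gripper_width: 0.0115
```

Request:
{"op": "play_rows", "data": {"increments": [{"delta_pos":[0,0.04,0],"twist":[0,0,0]},{"delta_pos":[0,0,0],"twist":[0,0,0]}]}}

```text
time_s: 24.08
ee_pos: [0.475, -0.2274, 0.1297]
orientation: [-90.0, -0.0, 174.3]
ft_force: [-0.8, -0.7, -3.3]
gripper_width: 0.012
```

Request:
{"op": "play_rows", "data": {"increments": [{"delta_pos":[0,0.03,0],"twist":[0,0,0]},{"delta_pos":[0,0,0],"twist":[0,0,0]}]}}

```text
time_s: 24.32
ee_pos: [0.475, -0.2274, 0.1291]
orientation: [-90.0, -0.0, 174.3]
ft_force: [-0.3, 0.1, -2.7]
gripper_width: 0.0119
```

Request:
{"op": "play_rows", "data": {"increments": [{"delta_pos":[0,0.02,0],"twist":[0,0,0]},{"delta_pos":[0,0,0],"twist":[0,0,0]}]}}

```text
time_s: 24.58
ee_pos: [0.4751, -0.2275, 0.129]
orientation: [-90.0, 0.0, 174.3]
ft_force: [-1.9, 0.5, 1.7]
gripper_width: 0.0119
```

Request:
{"op": "play_rows", "data": {"hand": 0, "increments": [{"delta_pos":[0,0,0],"twist":[0,0,0]},{"delta_pos":[0,0,0],"twist":[0,0,0]},{"delta_pos":[0,0,0],"twist":[0,0,0]},{"delta_pos":[0,0,0],"twist":[0,0,0]},{"delta_pos":[0,0,0],"twist":[0,0,0]},{"delta_pos":[0,0,0],"twist":[0,0,0]}]}}

```text
time_s: 25.32
ee_pos: [0.4751, -0.2274, 0.1288]
orientation: [-90.0, 0.0, 174.3]
ft_force: [-0.4, -0.3, -0.8]
gripper_width: 0.0434
```

Request:
{"op": "play_rows", "data": {"increments": [{"delta_pos":[0,-0.3,0],"twist":[0,0,0]},{"delta_pos":[0,-0.8,0],"twist":[0,0,0]},{"delta_pos":[0,-0.8,0],"twist":[0,0,0]},{"delta_pos":[0,-0.8,0],"twist":[0,0,0]},{"delta_pos":[0,-0.8,0],"twist":[0,0,0]},{"delta_pos":[0,-0.8,0],"twist":[0,0,0]},{"delta_pos":[0.5,-0.5,0],"twist":[0,0,0]},{"delta_pos":[0.8,0,0],"twist":[0,0,0]},{"delta_pos":[0.8,0,0],"twist":[0,0,0]},{"delta_pos":[0.8,0,0],"twist":[0,0,0]},{"delta_pos":[0,0,0],"twist":[0,0,0]}]}}

```text
time_s: 26.7
ee_pos: [0.4159, -0.2218, 0.2247]
orientation: [-90.0, -0.0, 174.2]
ft_force: [0.1, 0.6, -0.4]
gripper_width: 0.0435
```

```bash
python3 - <<'E'
from h import *
s=env.sense();print(s['ee_pos'],s['orientation'],s['ft_force'],s['gripper_width'])
p,d=show('wrist','w7.png')
v,u=np.nonzero(d[:240]>0);P=back('wrist',np.c_[u,v],d[v,u],s)
P=P[np.hypot(P[:,0]-.475,P[:,1]+.228)<.07];t=P[P[:,2]>.13]
print(len(t),'topz',np.median(t[:,2]),t.mean(0),cv2.minAreaRect((t[:,:2]*1000).astype(np.float32)))
p,d=show('scene','s7.png')
cv2.imwrite('pics/zs7.png',cv2.resize(p[210:350,110:260][:,:,::-1],None,fx=4,fy=4,interpolation=cv2.INTER_CUBIC))
E
```

```text
[ 0.41588846 -0.22181809  0.22468824] [-8.99699286e+01 -1.97489676e-02  1.74212576e+02] [ 0.14966926  0.57585336 -0.41647087] 0.043480742562686775
1242 topz 0.16159706044396865 [ 0.47555902 -0.22859782  0.16160141] ((475.3300476074219, -228.66033935546875), (11.481189727783203, 39.64113235473633), 84.0208969116211)
```

View pics/w7.png

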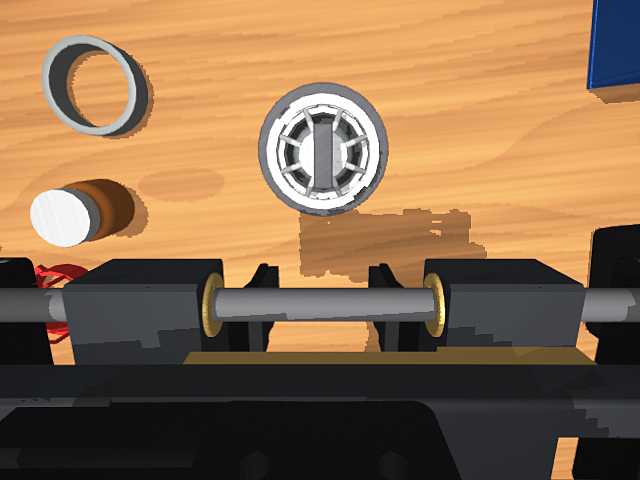

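View pics/s7.png

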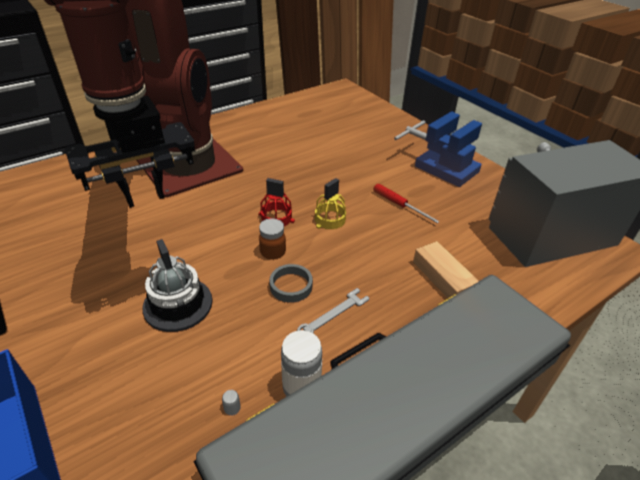

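View pics/zs7.png

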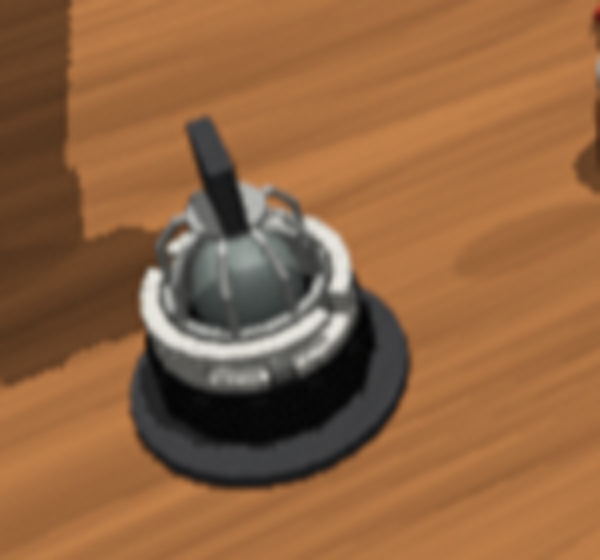

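The guard sits upright on the lamp with its grip at about pixel (323,155) in the wrist view. The grip top is at 161.6 mm (162 expected), its long side lies at -6°, and the other things look unmoved.

```bash
python3 -c "
from rig import job
print(job.finish_job())"
```

```text
the job is handed in; nothing more can be done
None
```

The steel guard is on the lamp, locked in its notches and released. I handed the job in at about 27 s, and no verdict was reported.

- **Fitting:** I lowered the guard over the glass and its lugs went down through the gaps. They touched the track with the TCP at 136 mm. I then turned it 44° clockwise until the contact force vanished and lowered it 7 mm to the seat. That matches the notch depth given.
- **Force:** The highest reading at the end of a move was about 11 N at the wrist, roughly 14 N on the collar once the guard's weight is added. The limit is 35 N.
- **Last checks:** The grip top measured 161.6 mm against 162 mm expected. The grip centre agreed with the lamp axis I measured earlier to within about 0.3 mm. Its long side lies at -6°, in line with the notch seen earlier. The gripper is clear, and in the scene picture the other things look unmoved, though I judged that by eye only.
- **One disagreement:** The wrist camera read about 1.3 mm off sideways compared with the TCP. I allowed for it, and no check failed.

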